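# Open the food sample on the scale to cool and wind the timer

### The arm

A 6-joint arm with a two-finger parallel gripper is mounted at the origin on the work surface. World frame = base frame: x ahead of the robot, y to its left, z up, the work surface at z = 0. Lengths are in m, angles in rad, forces in N, time in s.
With the tool pointing down it reaches from about 0.375 to 0.9 m from the base axis. Payload 3.1 kg.
Tool frame: the origin (TCP) lies on the mounting face of the last link; the fingertips stand 182 mm ahead of it and the grasp point (between the pads) lies 164 mm ahead of it (robot.nose_length is the distance from the TCP to the fingertips, in m); z points along the fingers, y is the line along which they close (so a half turn about z gives the same grasp; the last joint's range is limited). The gripper opens to 87 mm and grips with 3 to 60 N. Pads are 19 mm wide; open, the fingers measure 117 mm over their backs; the gripper's body (75 mm by 190 mm) begins 51 mm behind the grasp point.
Start: joints at [1.034, 0.527, 1.433, -0, 1.181, -0.178], TCP at [0.219, 0.585, 0.405] pointing down, gripper open.
Joint ranges: [-3.08, 3.08], [-0.75, 2.2], [0.22, 2.44], [-1.43, 4.57], [0, 2.65], [-2.85, 2.85]. Speed limits (rad/s): [2.79, 2.79, 3.14, 3.14, 3.14, 3.14].

### API

Orientations are given as [roll, pitch, yaw] about the fixed x, y, z axes, in that order (R = Rz(yaw) Ry(pitch) Rx(roll)).
In Python, from plant import robot gives the robot as it stands. The module is installed in compiled form; this text tells all that it offers. Calls block until the motion is done:
- robot.move_to(position, orientation): joint-space move of the TCP to a pose.
- robot.move_l(position, frame=None, speed=0.15, force_limit=None): straight line of the TCP; frame=None keeps the orientation; speed is the mean speed in m/s. With force_limit (N) it stops when the force on the tool has changed by that much, and returns True; else False.
- robot.movej(angles): joint-space move.
- robot.grip(opening, f_grip=None): finger opening in m; f_grip is the grip in N (None keeps the last); returns when the fingers have stopped.
- robot.pause(seconds).
- robot.ik(position, orientation): joint angles nearest the present ones, or None.
- robot.observe(): the state.
- robot.grab_frame(name): name is "scene" or "side" or "wrist"; returns a dict with "pixels" (420x560x3 uint8, red, green, blue), "K" (3x3 intrinsics, pixels), "rvec" (rotation vector, rad) and "tvec" (3), from world to camera coordinates, as OpenCV has them; the wrist camera has in their place "tool_from_camera" (4x4, takes a point from camera to tool coordinates, whose origin is the TCP and whose axes are the flange's). Camera axes: x right, y down, z forward; pixel columns grow to the right and rows downward; lengths in m; the calibration is good to about 2 mm. A picture is of the moment at which its call begins: read the wrist's pose just before it. There is no depth.
A pose or a line that the arm cannot do raises robot.PlanningError and nothing moves.
- robot.close_job(): hands the job in; it is judged then, once.
The state is a dict: "time_s": time; "qpos": joint angles; "joint_vel": joint speeds; "tau": joint torques, N m; "eef_pos": TCP position; "tool_rot": TCP orientation; "force": force on the tool from outside, world axes, zero at the start; "torque": the same for the moment, N m; "width": finger opening in m; "finger_force": force on a finger pad.
Only numpy, scipy, OpenCV 4.12 (cv2) and the standard library are available. Lean on these libraries where they do the work, as an engineer would, in place of code of your own. Each camera call takes 0.05 s, during which the arm holds its last target. There are 200 camera calls.

### The job

Lift the lid off the sample pot that stands on the scale by its black knob and lower it gently, knob up, into the empty white dish; do not drop it. Then wind the red key of the cooling timer clockwise (seen from above), regrasping as needed, until it is fully wound at its stop. Leave the pot upright where it stands on the scale, and do not disturb the bowl or the closed pot that stands by itself on the table.

Things in the scene. Friction and masses are not known exactly. Their poses are not given: they have to be found in the camera images.
- lid: loose stainless lid of the pot on the scale, 100 mm across, about 120 g. Origin at the centre of the underside of its locating plug (83 mm across, 8 mm deep, 3.5 mm radial play in the pot's mouth); z up out of the knob. Flange 8 to 12 mm above the origin, low dome to 20 mm, round black knob 30 mm in diameter from 26 to 50 mm above the origin
- lid_knob (a point): centre of the lid's black knob, on its axis, 38 mm above the lid's origin: the point to grip
- pot: open stainless pot that the lid covers, standing loose on the scale's blue platform, with food inside: 96 mm across, 70 mm tall, wall 3 mm. Origin at the centre of its underside; the lid's origin sits 62 mm above it when closed
- scale: fixed grey kitchen scale with a blue platform, 180 x 150 x 43 mm, origin at the centre of its underside. The pot stands about 22 mm along its +x, on the platform, 43 mm up
- dish: fixed empty round white ceramic dish, 160 mm across with a 14 mm high rim; flat inner floor 6 mm up, about 140 mm across. Origin at the centre of its underside. A lid lying in it has its origin 6 mm above the dish's origin
- timer: fixed round white wind-up timer, 100 mm across, 53 mm tall, a red wing key on top. Origin at the centre of its underside
- key_grip (a point): middle of the timer's red wing key, on its vertical axis, 79 mm above the table; turns with the key. The wing is 60 mm long along this x axis, 12 mm thick along y, and reaches from 16 mm below to 14 mm above this point: pinch it across y from above
- key (a joint): how far the key is wound, rad: 0 is run down, 2.9 is the stop (fully wound). Grows clockwise seen from above. A light spring resists (about 0.2 N m in all) and the key stays where it is left
- pot_d: a closed stainless sample pot, 96 mm across and 112 mm tall with its knob, like the one on the scale but with its lid fixed; origin at the centre of its underside. Stands by itself on the table (three more like it stand on an orange tray at the far side)
- bowl: blue bowl, 110 mm across, 45 mm tall, origin at the centre of its underside
Things that resemble listed ones, but are neither listed nor needed, are in the scene too. What is shaped like the lid but green or pink is not meant.

How it is judged:
On the way, in this order (a step that is already met when the one before it is completed fails the run):
1. the lid is held by the gripper, lifted clear of the pot (z of lid in the frame of pot above 0.075 m and contact force between the fingers and lid above 0.3 N), for 0.1 s.
2. the lid is lowered into the dish while still held (not dropped) (horizontal distance between lid and dish below 0.03 m and z of lid in the frame of dish below 0.018 m and angle between lid's own z axis and vertical below 0.3 rad and contact force between the fingers and lid above 0.3 N), for 0.05 s.
3. the lid lies flat in the dish, knob up, released (horizontal distance between lid and dish below 0.03 m and z of lid in the frame of dish below 0.012 m and angle between lid's own z axis and vertical below 0.1 rad and contact force between the fingers and lid below 0.1 N), for 0.2 s.
4. then the timer's key is wound to its stop (value of joint key above 2.7 rad), for 0.1 s.
At the end, for the whole second after the job is handed in: The lid lies flat (within 0.1 rad), knob up, at rest in the white dish (centres within 30 mm, origin less than 12 mm above the dish's); the key is wound to its stop at 2.9 rad (more than 2.7); the pot stands upright within 20 mm of where it began (horizontal distance between lid and dish below 0.03 m and z of lid in the frame of dish below 0.012 m and angle between each of lid, pot's own z axis and vertical below 0.1 rad and linear speed of lid below 0.02 m/s and value of joint key above 2.7 rad and distance of pot from where it was at the start of the episode below 0.02 m); the robot touches nothing.
It fails at once if the pot on the scale is shifted by more than 20 mm or tipped by more than 0.25 rad (distance of pot from where it was at the start of the episode above 0.02 m or angle between pot's own z axis and vertical above 0.25 rad).
It fails at once if the bowl or the single closed pot is moved by more than 30 mm (distance of any of pot_d, bowl from where it was at the start of the episode above 0.03 m).
It also fails if it takes over 67 s, if anything falls off the work surface, if the arm or the gripper's body presses on something with over 40 N, if the wrist force passes 120 N, or if a joint passes its speed limit or range.

## Working session

There is one attempt and no reset: what is moved stays moved. The work goes in short steps, each a Python script; the robot and the scene stay as the last script left them, time stands still between calls to the robot, and variables do not carry over. Pictures are saved under pics/ and viewed, at most 10 in all, crops included, and the job is handed in when it is done.

```bash
mkdir -p pics; cat > h.py <<'E'
import numpy as np, cv2
from plant import robot
def grab(n,name=None):
    o=robot.observe(); f=robot.grab_frame(n); f['obs']=o
    if name: cv2.imwrite(f'pics/{name}.png',f['pixels'][...,::-1]); np.save(f'pics/{name}.npy',f,allow_pickle=True)
    return f
def load(name): return np.load(f'pics/{name}.npy',allow_pickle=True).item()
def ray(f,uv):
    d=np.linalg.inv(f['K'])@np.array([uv[0],uv[1],1.])
    if 'rvec' in f and f['rvec'] is not None:
        R=cv2.Rodrigues(np.array(f['rvec'],float))[0]; t=np.array(f['tvec'],float).ravel()
        return -R.T@t, R.T@d
    from scipy.spatial.transform import Rotation as Ro
    T=np.eye(4); T[:3,:3]=Ro.from_euler('xyz',f['obs']['tool_rot']).as_matrix() if np.size(f['obs']['tool_rot'])==3 else np.array(f['obs']['tool_rot']); T[:3,3]=f['obs']['eef_pos']
    T=T@np.array(f['tool_from_camera']); return T[:3,3],T[:3,:3]@d
def onz(f,uv,z):
    c,d=ray(f,uv); return c+d*(z-c[2])/d[2]
E
python3 - <<'E'
from h import *
o=robot.observe(); print(o)
for n in ('scene','side'): grab(n,n)
a=np.hstack([load('scene')['pixels'],load('side')['pixels']])
E
```

```text
{'time_s': 0.0, 'qpos': array([ 1.03452014e+00,  5.28462902e-01,  1.43389336e+00,  3.75903416e-06,
        1.18138255e+00, -1.78526463e-01]), 'joint_vel': array([ 0.00034201, -0.00046655,  0.00176691, -0.00023675, -0.00036982,
        0.00085667]), 'tau': array([ 1.30752604e-03, -4.40028727e+01, -1.76593101e+01,  6.33817725e-02,
        5.79895510e-02, -1.52559260e-04]), 'eef_pos': array([0.21866569, 0.58513743, 0.40377606]), 'tool_rot': array([-3.13948122e+00, -3.84533950e-04,  2.78384109e+00]), 'force': array([ 0.28495498, -0.07000764, -0.40133179]), 'torque': array([-0.00977927,  0.01064089,  0.00739008]), 'finger_force': 0.0, 'width': 0.08727698429485171}
```

View pics/scene.png

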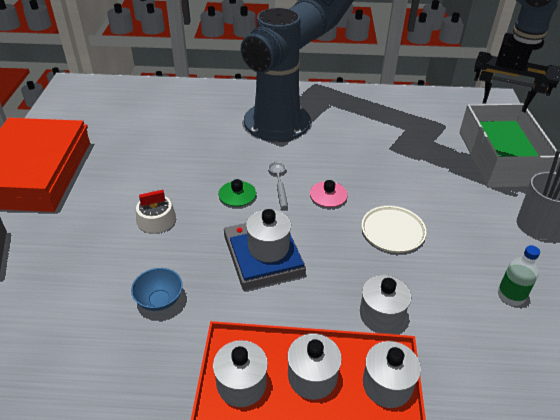

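View pics/side.png

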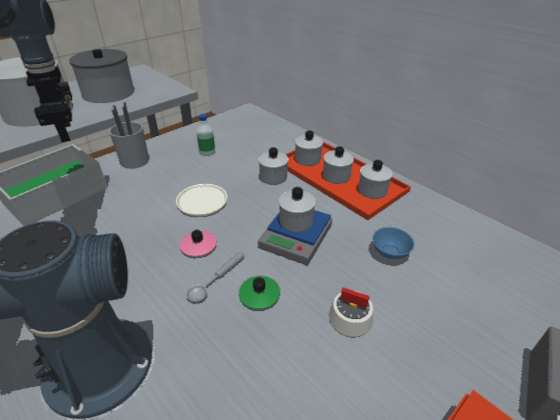

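The scene picture shows the following.
- **Knobs that could be mistaken for the target:** scale pot (268,216), single closed pot (389,286), tray pots (240,356), (316,348) and (395,356), green lid (237,185), pink lid (329,185).
- **Choice:** the knob at (268,216), on the pot on the blue platform. In the side view it is at (297,194).
- **Dish:** scene (394,229), side (202,200).
- **Red key:** scene (152,198), side (354,298). The large red boxes are not it.

```bash
cat > m.py <<'E'
from h import *
def blob(f,roi,test):
    x0,y0,x1,y1=roi; p=f['pixels'][y0:y1,x0:x1].astype(int)
    m=test(p).astype(np.uint8); n,l,s,c=cv2.connectedComponentsWithStats(m)
    i=1+np.argmax(s[1:,4]); mm=(l==i).astype(np.uint8)
    cs=max(cv2.findContours(mm,cv2.RETR_EXTERNAL,cv2.CHAIN_APPROX_NONE)[0],key=len)
    return c[i]+[x0,y0], s[i,4], cs.reshape(-1,2)+[x0,y0]
dark=lambda p:p.max(2)<60
red=lambda p:(p[...,0]>110)&(p[...,1]<60)&(p[...,2]<60)
cream=lambda p:(p[...,0]>170)&(p[...,0]-p[...,2]>8)
def tri(r):
    A=np.zeros((3,3));b=np.zeros(3)
    for c,d in r:
        d=d/np.linalg.norm(d);P=np.eye(3)-np.outer(d,d);A+=P;b+=P@c
    return np.linalg.solve(A,b)
E
python3 - <<'E'
from m import *
S,D=load('scene'),load('side'); np.set_printoptions(precision=4,suppress=True)
for nm,a,b,t,z in (('knob',(255,205,283,226),(286,184,308,202),dark,.143),('key',(135,186,170,208),(335,285,374,311),red,.079),('dish',(350,195,440,265),(165,175,240,222),cream,.01),
  ('green',(228,176,247,193),(250,275,268,294),dark,.038),('pink',(320,176,339,193),(188,228,206,244),dark,.038),('potd',(380,275,398,296),(264,146,282,160),dark,.1),('timer',(130,195,180,235),(325,285,380,336),lambda p:(p.min(2)>150),.05)):
    (ca,na,ka),(cb,nb,kb)=blob(S,a,t),blob(D,b,t)
    print(nm,ca,na,cb,nb,'tri',tri([ray(S,ca),ray(D,cb)]),onz(S,ca,z)[:2],onz(D,cb,z)[:2])
    if nm=='dish':
        for f,k in((S,ka),(D,kb)):
            q=np.array([onz(f,p,.014)[:2] for p in k]);print('circle',cv2.minEnclosingCircle(q.astype(np.float32)))
    if nm=='key':
        for f,k in((S,ka),(D,kb)):
            q=np.array([onz(f,p,.093)[:2] for p in k]); print(cv2.minAreaRect((q*1000).astype(np.float32)))
cr=np.hstack([cv2.resize(S['pixels'][180:300,215:335],(400,400)),cv2.resize(S['pixels'][175:245,120:190],(400,400))]);cv2.imwrite('pics/crop1.png',cr[...,::-1])
E
```

```text
knob [268.2    216.3059] 170 [297.0612 193.0408] 98 tri [0.5795 0.0092 0.1418] [0.5806 0.0095] [0.5783 0.0077]
key [150.8442 193.3896] 77 [354.9558 293.9115] 113 tri [ 0.4644 -0.2831  0.0905] [ 0.4515 -0.2874] [ 0.4728 -0.2787]
((466.8180847167969, -281.471435546875), (11.306811332702637, 57.911014556884766), 23.244754791259766)
((462.7908630371094, -284.1750793457031), (11.180688858032227, 57.86216354370117), 23.23886489868164)
dish [393.7729 228.0522] 2259 [201.2248 198.959 ] 1170 tri [0.4642 0.314  0.01  ] [0.4641 0.3141] [0.4642 0.3137]
circle ((0.46424728631973267, 0.3129226267337799), 0.07974673062562943)
circle ((0.4643222987651825, 0.31348198652267456), 0.0788620337843895)
green [236.7652 185.6667] 132 [258.6857 284.4429] 140 tri [ 0.359  -0.0873  0.0359] [ 0.3613 -0.0868] [ 0.358  -0.0889]
pink [328.9821 185.9018] 112 [196.6186 235.7732] 97 tri [0.3453 0.1538 0.0369] [0.3465 0.1538] [0.3447 0.1526]
potd [388.015 285.76 ] 200 [272.9672 152.3115] 61 tri [0.722  0.2613 0.099 ] [0.7225 0.2614] [0.7207 0.2595]
timer [152.6131 214.5778] 765 [352.8597 311.5863] 278 tri [ 0.4696 -0.2855  0.0249] [ 0.4959 -0.2773] [ 0.4524 -0.2937]
```

View pics/crop1.png

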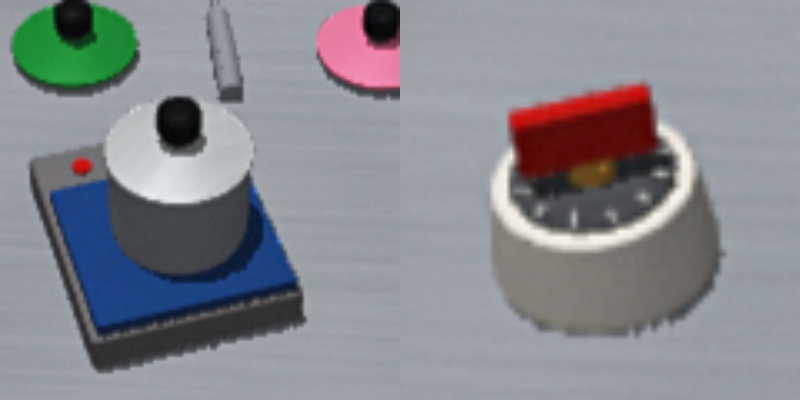

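The crop confirms the choice: the steel lid with a black knob on the pot on the blue platform (left), and the red wing on the timer (right). The measurements hold up:
- **Knob:** z is 0.142, expected 0.143.
- **Dish:** radius is 0.0797, expected 0.080.
- **Key:** top face is 11×58 mm and its long axis points at about 113°.

Next is the lid.

```bash
python3 - <<'E'
from h import *
K=[0.5795,0.009]; R=[np.pi,0,1.6]
robot.move_to(K+[0.40],R)
print(robot.move_l(K+[0.311],speed=.1,force_limit=8))
robot.grip(0.02,20); o=robot.observe(); print(o['width'],o['finger_force'],o['force'],o['eef_pos'],o['time_s'])
robot.move_l(K+[0.345],speed=.04); o=robot.observe(); print(o['width'],o['finger_force'],o['force'])
robot.move_l(K+[0.42],speed=.1); o=robot.observe(); print(o['width'],o['finger_force'],o['force'],o['time_s'])
grab('scene','lift')
E
```

```text
False
0.0291306639453986 19.891462749837956 [-0.03091351  0.51672378 -0.50192096] [0.57946684 0.0090051  0.31094039] 4.5417
0.028926670821996535 19.890820675645955 [-1.3961322  -0.28626721 -0.03631847]
0.029071268938238012 19.89672952971887 [-0.60222905  0.36504202 -1.22450919] 6.4417
```

View pics/lift.png

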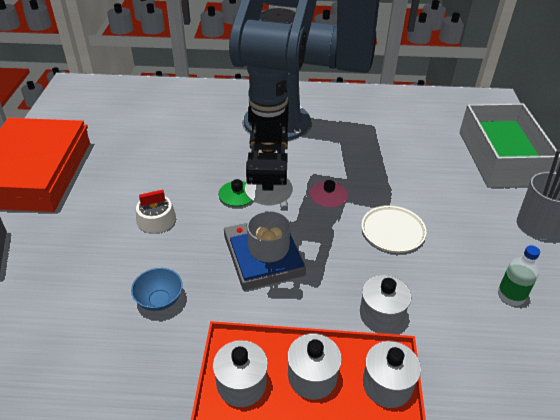

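The lid is held at about (270,190), level. The pot stands open and in place at (269,238).

```bash
python3 - <<'E'
from h import *
P=[0.4642,0.3135]; R=[np.pi,0,1.6]
robot.move_l(P+[0.42],speed=.15)
robot.move_l(P+[0.25],speed=.12)
print(robot.move_l(P+[0.208],speed=.025,force_limit=4))
robot.pause(.2); o=robot.observe(); print(o['width'],o['finger_force'],o['force'],o['eef_pos'],o['time_s'])
robot.grip(0.04); robot.pause(.3); robot.grip(0.087)
z=o['eef_pos'][2]; robot.move_l(P+[z+.1],speed=.1); print(robot.observe()['time_s'])
robot.move_l(P+[0.42]); 
robot.move_to([0.52,0.0,0.45],R)
grab('scene','placed'); grab('side','placed2')
S=load('placed')['pixels'][170:290,340:460];D=load('placed2')['pixels'][150:250,150:250]
cv2.imwrite('pics/crop2.png',np.hstack([cv2.resize(S,(400,400)),cv2.resize(D,(400,400))])[...,::-1])
E
```

```text
True
0.029091357513863797 19.924452624582045 [0.4292333  0.24484505 5.08738441] [0.46422944 0.31350582 0.21189896] 11.9417
14.9667
```

View pics/crop2.png

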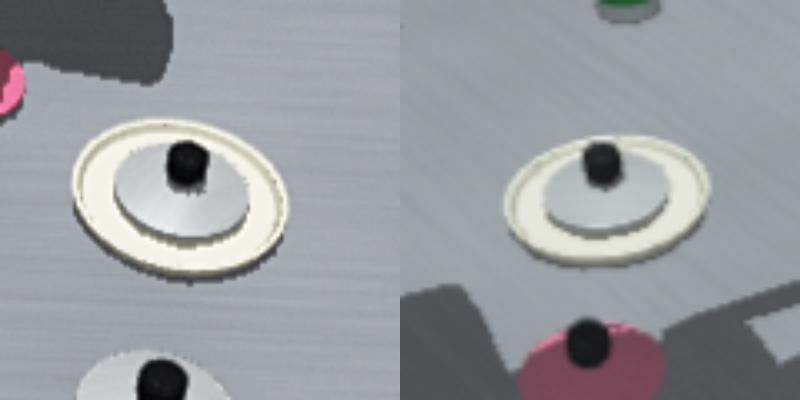

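The lid lies flat and centred in the dish, knob up. Contact came at TCP z 0.2119, as predicted. Next is the key.

```bash
python3 - <<'E'
from h import *
P=[0.4648,-0.2828]; R=[np.pi,0,np.deg2rad(113.2)]
robot.move_to(P+[0.35],R); print(robot.observe()['qpos'])
print(robot.move_l(P+[0.246],speed=.1,force_limit=8))
robot.grip(0.005,45); o=robot.observe(); print(o['width'],o['finger_force'],o['force'],o['torque'],o['time_s'])
q0=o['qpos'].copy(); 
for i in range(1,15):
    q=q0.copy(); q[5]+=0.21*i
    robot.movej(q); o=robot.observe(); print(round(.21*i,2),o['qpos'][5]-q0[5],o['torque'].round(3),o['force'].round(1),round(o['width'],4),o['time_s'])
    if abs(o['torque'][2])>0.9: break
grab('scene','wound')
E
```

```text
[-7.50436637e-01  4.92424073e-01  1.69194095e+00  5.76353556e-04
  9.57108268e-01 -1.15634488e+00]
False
0.011479013968229352 45.00007915310562 [-1.59533521 -1.57196259 -0.33832965] [-0.2497196   0.24647163 -0.0438981 ] 20.7083
0.21 0.20698689460330189 [-0.298  0.308 -0.093] [-1.9 -0.7 -0. ] 0.0118 21.025
0.42 0.4152647298613966 [-0.439  0.545 -0.127] [-2.8 -2.2  0.2] 0.0113 21.3417
0.63 0.6239644488328026 [-0.582  0.796 -0.094] [-4.4 -1.6  0.6] 0.0117 21.6583
0.84 0.8339527929710432 [-0.605  0.909 -0.063] [-4.5 -3.7  1.6] 0.0117 21.975
1.05 1.043907359663512 [-0.501  1.007 -0.04 ] [-4.9 -2.7  1.9] 0.0117 22.2917
1.26 1.2538774983239813 [-0.555  1.078 -0.062] [-6.2 -2.2  2.9] 0.0117 22.6083
1.47 1.4638702956272827 [-0.522  1.085 -0.012] [-6.1 -2.2  2.5] 0.012 22.925
1.68 1.6739014454313674 [-0.408  1.122 -0.103] [-6.  -1.2  3.3] 0.0115 23.2417
1.89 1.8838532306567117 [-0.367  1.102 -0.109] [-6.2 -1.1  3.1] 0.0117 23.5583
2.1 2.0938683011009753 [-0.229  1.087 -0.043] [-5.4 -0.7  4.2] 0.0117 23.875
2.31 2.3038404142035516 [-0.133  1.083 -0.05 ] [-5.6 -0.1  4. ] 0.0119 24.1917
2.52 2.512104739152564 [ 0.177  1.002 -0.06 ] [-5.   1.4  4.5] 0.0116 24.5083
2.73 2.720922925733998 [ 0.312  0.953 -0.002] [-4.8  2.1  4.5] 0.0117 24.825
2.94 2.9284907041055868 [0.619 0.824 0.963] [-3.9  3.3  5.3] 0.013 25.1417
```

The torque jumped to 0.96 N m at 2.93 rad, which is the stop. Release, retreat and check.

```bash
python3 - <<'E'
from m import *
robot.grip(0.06); p=robot.observe()['eef_pos']
robot.move_l([*p[:2],0.36],speed=.1)
robot.move_to([0.3,0.42,0.45],[np.pi,0,1.6])
S,D=grab('scene','end'),grab('side','end2'); print(robot.observe()['time_s'])
for f,b in ((S,(135,183,170,212)),(D,(330,280,380,316))):
    c,n,k=blob(f,b,red); q=np.array([onz(f,x,.093)[:2] for x in k]); print(c,n,cv2.minAreaRect((q*1000).astype(np.float32)))
E
```

```text
30.1833
[150.45945946 193.66216216] 74 ((467.31671142578125, -282.3292541503906), (10.945945739746094, 56.07914733886719), 44.33141326904297)
[354.14685315 294.39160839] 143 ((461.7558898925781, -285.6364440917969), (18.562458038330078, 56.4321403503418), 47.00029754638672)
```

View pics/end.png

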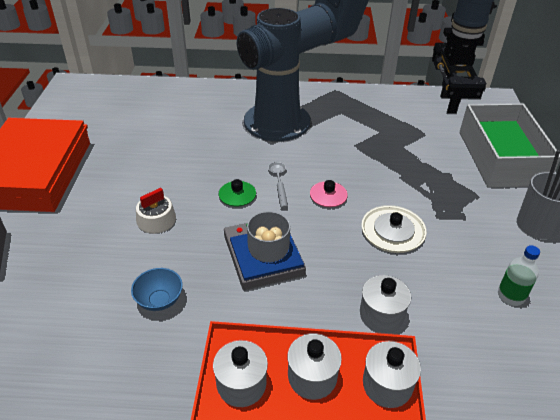

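The lid is in the dish, the pot is open and in place at (269,238), and nothing else has moved. The wing's image angle gives about 2.77 rad, assuming it started at 0, which is close to the 2.7 limit. I'll regrasp once and push to the stop to be sure.

```bash
python3 - <<'E'
from m import *
P=[0.4648,-0.2828]; R=[np.pi,0,np.deg2rad(-45.7)]
robot.move_to([0.4,0.1,.45],[np.pi,0,0.5])
robot.move_to(P+[0.36],R)
print(robot.move_l(P+[0.246],speed=.1,force_limit=8))
robot.grip(0.005,60); o=robot.observe(); q0=o['qpos'].copy(); print(q0[5],o['width'],o['torque'],o['time_s'])
for i in range(1,9):
    q=q0.copy(); q[5]+=0.06*i
    robot.movej(q); o=robot.observe(); print(o['qpos'][5]-q0[5],o['torque'].round(2),round(o['width'],4))
    if abs(o['torque'][2])>1.3: break
robot.pause(.3); robot.grip(0.06); p=robot.observe()['eef_pos']
robot.move_l([*p[:2],0.36],speed=.1)
robot.move_to([0.3,0.42,0.45],[np.pi,0,1.6])
S,D=grab('scene','fin'),grab('side','fin2'); print(robot.observe()['time_s'])
for f,b in ((S,(135,183,170,212)),(D,(330,280,380,316))):
  for th in (100,130,150):
    c,n,k=blob(f,b,lambda p:(p[...,0]>th)&(p[...,1]<70)); q=np.array([onz(f,x,.093)[:2] for x in k]); print(th,n,cv2.minAreaRect((q*1000).astype(np.float32)))
E
```

```text
False
1.6163242610521562 0.011309483393630589 [0.08062143 0.15444384 0.00750307] 35.0833
0.05723530781358943 [0.04 0.11 0.72] 0.0117
0.11618936201465457 [0.14 0.15 1.23] 0.0121
0.17664360555696867 [0.15 0.18 1.36] 0.013
41.125
100 81 ((467.71978759765625, -281.9336242675781), (11.468199729919434, 59.64820098876953), 42.38679504394531)
130 72 ((466.71685791015625, -281.6614685058594), (10.21360969543457, 57.91632843017578), 42.008766174316406)
150 66 ((466.0996398925781, -282.22503662109375), (9.407939910888672, 57.93288040161133), 44.36468505859375)
100 307 ((455.2200622558594, -289.5584716796875), (30.418041229248047, 58.812679290771484), 42.75823211669922)
130 104 ((463.65167236328125, -283.8533630371094), (10.414119720458984, 55.713714599609375), 42.52568817138672)
150 89 ((464.1640625, -283.47650146484375), (9.02601146697998, 55.59943771362305), 42.75823211669922)
```

The torque rose straight away with no further turning, so the key is at its stop. Handing in.

```bash
python3 -c "
from plant import robot
print(robot.close_job())"
```

```text
the job is handed in; nothing more can be done
None
```

The lid lies flat, knob up, in the white dish and the timer key is wound to its stop; in the final pictures the pot, bowl and closed pot look undisturbed, and the job is handed in (about 41 s used; no verdict was returned).

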